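# Weigh out the judges' cheese

### The arm

A 7-joint arm with a two-finger parallel gripper is mounted at the origin on the work surface. World frame = base frame: x ahead of the robot, y to its left, z up, the work surface at z = 0. Lengths are in m, angles in rad, forces in N, time in s.
With the tool pointing down it reaches from about 0.35 to 0.9 m from the base axis. Payload 7.2 kg.
Tool frame: the origin (TCP) lies midway between the tips of the shut fingers; the grasp point (between the pads) lies 19 mm behind it; z points along the fingers, y is the direction in which the jaws open and shut (so a half turn about z gives the same grasp; the last joint's range is limited). The gripper opens to 88 mm and grips with 3 to 60 N. Pads are 20 mm wide; open, the fingers measure 115 mm over their backs; the gripper's body (75 mm by 178 mm) begins 61 mm behind the grasp point.
Start: joints at [-1.337, 0.411, -0.013, 1.596, 0.006, 1.134, -0.082], TCP at [0.186, 0.597, 0.223] pointing down, gripper open.
Joint ranges: [-2.95, 2.95], [-0.29, 1.99], [-1.47, 1.44], [0.14, 2.54], [-1.03, 4.17], [0.13, 1.85], [-2.86, 2.86]. Speed limits (rad/s): [2.39, 2.39, 3.01, 3.01, 3.14, 3.14, 3.14].

### API

Orientations are given as a unit quaternion [w, x, y, z].
In Python, from rig import robot gives the robot as it stands.
- The arm moves only by the tool jog_arm, never from a script. Its argument "series" is a list of rows, each a list of 6 numbers: the shift along the tool's x, y, z in mm, then the turn, a rotation vector about the tool's x, y, z in rad. In form: [[dx, dy, dz, rx, ry, rz], ...]. A call has 1 to 10 rows; each row shifts and turns the commanded pose from where the row before left it, along the tool's axes as they then stand; what a row does not reach is not made up. A row lasts 1/10 s, in which the tool goes at most 50 mm and 8.59 degrees, less where a joint would pass 70% of its speed; a pose out of reach is approached as far as the arm can. A call with a gripper value outside its range is refused whole. "gripper" is the finger opening in mm, from 0 to 87.8, set as the call begins (left out, the last holds). The fingers move at their own pace and stop on an object; "newtons" is the grip in N (left out, the last holds). Time passes only in rows, so rows that do not move let the fingers close. It gives the time, the measured TCP pose, the force and the opening at its end, in the units of the state.
- robot.get_obs(): the state, without advancing time (a new reading comes with each control period).
- robot.get_image(name): name is "scene" or "top" or "wrist"; returns a dict with "image" (480x640x3 uint8, red, green, blue), "intrinsics" (3x3 intrinsics, pixels), "T" (4x4, takes a point from camera to world coordinates); the wrist camera has in their place "mount" (4x4, takes a point from camera to tool coordinates, whose origin is the TCP and whose axes are the flange's). Camera axes: x right, y up, looking along -z (the intrinsics and any distortion apply to the point x, -y, -z); pixel columns grow to the right and rows downward; lengths in m; the calibration is good to about 2 mm. A picture is of the moment at which its call begins: read the wrist's pose just before it. There is no depth.
- robot.job_done(): hands the job in, once; it reports no verdict.
The state is a dict: "time_s": time; "joint_pos": joint angles; "qvel": joint speeds; "tau": joint torques, N m; "tool_pos": TCP position; "tool_rot": TCP orientation; "wrist_force": force on the tool from outside, world axes, zero at the start; "wrist_torque": the same for the moment, N m; "gripper_width": finger opening in m.
Only numpy, scipy, OpenCV 4.12 (cv2) and the standard library are available. Lean on these libraries where they do the work, as an engineer would, in place of code of your own. Each camera call takes 0.05 s, during which the arm holds its last target. There are 200 camera calls.

### The job

Weigh out the cheese for the tasting table: set the empty bowl upright in the middle of the scale's pan and let go, press the tare button fully down while the bowl is still empty, then put every cheese bar from the slate into the bowl. Once they are all in, press the ticket printer's pedal right down to its stop and let it come up again. Do not press tare again once there is cheese in the bowl, leave the loaded bowl in the middle of the pan, and leave the cups and the bottle where they stand.

Things in the scene. Friction and masses are not known exactly. Their poses are not given: they have to be found in the camera images.
- scale: portion scale, fixed to the table: a low grey box 275 x 180 x 28 mm with a round steel pan 150 mm across. Origin on the table under the pan's centre; its -x axis points from the pan to the control strip (display and tare button), z up
- pan (a point): centre of the pan's top face, 36 mm above the table. The pan does not sink
- tare (a joint): tare button on the scale's control strip: 0 = up, 0.006 m = fully down; a spring lifts it again; fully down takes 5 N
- tare_top (a point): centre of the top face of the tare button, a white round cap 30 mm across in a black housing, 155 mm from the pan's centre and beside the display
- bowl: loose round wooden bowl, 192 mm across at the rim, 136 mm at the foot, 68 mm high, 0.3 kg; wall 8 mm thick, flaring from the foot to an outer radius of 94 mm at height 28 mm, then almost upright to 96 mm at the rim, inner floor 7 mm above its underside. Origin at the centre of its underside, z up. It can be gripped by pinching the wall at the rim. It starts empty, on the table
- bowl_rim (a point): centre of the bowl's mouth, at rim height, 68 mm above its underside
- slate: dark slate board 230 x 235 x 6 mm, fixed to the table, on which the cheese starts. Origin at the centre of its underside
- pedal_pad (a point): point to press on the top of the ticket printer's pedal, midway across its width and 60 mm from its hinge. The pedal is a ribbed steel plate 80 mm long, 70 mm wide, 8 mm thick, hinged at the foot of the printer, its free end towards the printer's -x side; it stands tilted up 0.3 rad at rest (this point is then 46 mm above the table) and is level at its stop (this point 29 mm above the table)
- pedal (a joint): angle of the pedal: 0 = up (rest), 0.30 rad = down at its stop; a spring lifts it again; pressing at pedal_pad takes 4 N at first and 10 N at the stop
- printer: black ticket printer, fixed, 115 x 120 x 85 mm. Origin at the centre of its underside; the pedal sticks out on its -x side, the free end 135 mm from the origin
- cup1: loose empty plastic cup 76 mm across, 85 mm high, bystander; origin at the centre of its underside
- cup2: another such cup, bystander
- bottle: loose closed amber bottle 62 mm across, 200 mm high, bystander; origin at the centre of its underside
- cheese1: loose bar of hard cheese, 70 (x) x 32 (y) x 30 (z) mm, 0.08 kg; origin at the centre of its underside, x along its length. Three to five of the five bars are there; the others are absent
- cheese1_mid (a point): middle of cheese1, 15 mm above its origin
- cheese2: loose bar of hard cheese, 70 (x) x 32 (y) x 30 (z) mm, 0.08 kg; origin at the centre of its underside, x along its length. Three to five of the five bars are there; the others are absent
- cheese2_mid (a point): middle of cheese2, 15 mm above its origin
- cheese3: loose bar of hard cheese, 70 (x) x 32 (y) x 30 (z) mm, 0.08 kg; origin at the centre of its underside, x along its length. Three to five of the five bars are there; the others are absent
- cheese3_mid (a point): middle of cheese3, 15 mm above its origin
- cheese4: loose bar of hard cheese, 70 (x) x 32 (y) x 30 (z) mm, 0.08 kg; origin at the centre of its underside, x along its length. Three to five of the five bars are there; the others are absent
- cheese4_mid (a point): middle of cheese4, 15 mm above its origin
- cheese5: loose bar of hard cheese, 70 (x) x 32 (y) x 30 (z) mm, 0.08 kg; origin at the centre of its underside, x along its length. Three to five of the five bars are there; the others are absent
- cheese5_mid (a point): middle of cheese5, 15 mm above its origin
There are look-alikes about, which are no part of the job. Leave any blue or red look-alike of the cheese2 alone. Of the things like the bowl, leave any that is purple; of the rest the larger one is meant.

How it is judged:
On the way, in this order (a step that is already met when the one before it is completed fails the run):
1. the empty bowl stands upright in the middle of the scale's pan, let go (horizontal distance between bowl and pan below 0.025 m and z of bowl in the frame of pan below 0.006 m and angle between bowl's own z axis and vertical below 0.08 rad and contact force between the fingers and bowl below 0.5 N and horizontal distance between each of cheese1_mid, cheese2_mid, cheese3_mid, cheese4_mid, cheese5_mid and bowl above 0.1 m), for 0.2 s.
2. tare is pressed down while the empty bowl stands on the pan (value of joint tare above 0.0045 m and horizontal distance between bowl and pan below 0.025 m and z of bowl in the frame of pan below 0.006 m and angle between bowl's own z axis and vertical below 0.08 rad and horizontal distance between each of cheese1_mid, cheese2_mid, cheese3_mid, cheese4_mid, cheese5_mid and bowl above 0.1 m), for 0.05 s.
3. every cheese bar lies in the bowl on the pan, let go (horizontal distance between bowl and pan below 0.025 m and z of bowl in the frame of pan below 0.006 m and angle between bowl's own z axis and vertical below 0.08 rad and horizontal distance between each of cheese1_mid, cheese2_mid, cheese3_mid, cheese4_mid, cheese5_mid and bowl below 0.078 m and z of cheese1_mid in the frame of bowl between 0.005 and 0.095 m and z of cheese2_mid in the frame of bowl between 0.005 and 0.095 m and z of cheese3_mid in the frame of bowl between 0.005 and 0.095 m and z of cheese4_mid in the frame of bowl between 0.005 and 0.095 m and z of cheese5_mid in the frame of bowl between 0.005 and 0.095 m and contact force between the fingers and cheese1 below 0.5 N and contact force between the fingers and cheese2 below 0.5 N and contact force between the fingers and cheese3 below 0.5 N and contact force between the fingers and cheese4 below 0.5 N and contact force between the fingers and cheese5 below 0.5 N), for 0.3 s.
4. the pedal is pressed down to its stop with all the cheese in the bowl (value of joint pedal above 0.27 rad and horizontal distance between bowl and pan below 0.025 m and z of bowl in the frame of pan below 0.006 m and angle between bowl's own z axis and vertical below 0.08 rad and horizontal distance between each of cheese1_mid, cheese2_mid, cheese3_mid, cheese4_mid, cheese5_mid and bowl below 0.078 m and z of cheese1_mid in the frame of bowl between 0.005 and 0.095 m and z of cheese2_mid in the frame of bowl between 0.005 and 0.095 m and z of cheese3_mid in the frame of bowl between 0.005 and 0.095 m and z of cheese4_mid in the frame of bowl between 0.005 and 0.095 m and z of cheese5_mid in the frame of bowl between 0.005 and 0.095 m), for 0.1 s.
At the end, for the whole second after the job is handed in: The bowl stands upright within 25 mm of the pan's centre with every cheese bar in it (middle of the bar within 78 mm of the bowl's axis and below 95 mm over its underside), all at rest; pedal and tare button are up again; the cups and the bottle stand within 40 mm of where they began (horizontal distance between bowl and pan below 0.025 m and z of bowl in the frame of pan below 0.006 m and angle between bowl's own z axis and vertical below 0.08 rad and horizontal distance between each of cheese1_mid, cheese2_mid, cheese3_mid, cheese4_mid, cheese5_mid and bowl below 0.078 m and z of cheese1_mid in the frame of bowl between 0.005 and 0.095 m and z of cheese2_mid in the frame of bowl between 0.005 and 0.095 m and z of cheese3_mid in the frame of bowl between 0.005 and 0.095 m and z of cheese4_mid in the frame of bowl between 0.005 and 0.095 m and z of cheese5_mid in the frame of bowl between 0.005 and 0.095 m and value of joint pedal below 0.05 rad and value of joint tare below 0.0015 m and linear speed of bowl below 0.02 m/s and linear speed of each of cheese1, cheese2, cheese3, cheese4, cheese5 below 0.03 m/s and distance of each of cup1, cup2, bottle from where it was at the start of the episode below 0.04 m and angle between each of cup1, cup2, bottle's own z axis and vertical below 0.2 rad); the robot touches nothing.
It fails at once if the robot presses tare when there is cheese in the bowl (value of joint tare above 0.003 m and distance between the grasp point and tare_top below 0.045 m and ((horizontal distance between cheese1_mid and bowl below 0.078 m and z of cheese1_mid in the frame of bowl between 0.005 and 0.095 m) or (horizontal distance between cheese2_mid and bowl below 0.078 m and z of cheese2_mid in the frame of bowl between 0.005 and 0.095 m) or (horizontal distance between cheese3_mid and bowl below 0.078 m and z of cheese3_mid in the frame of bowl between 0.005 and 0.095 m) or (horizontal distance between cheese4_mid and bowl below 0.078 m and z of cheese4_mid in the frame of bowl between 0.005 and 0.095 m) or (horizontal distance between cheese5_mid and bowl below 0.078 m and z of cheese5_mid in the frame of bowl between 0.005 and 0.095 m))).
It fails at once if a cup or the bottle is knocked over or pushed away (distance of any of cup1, cup2, bottle from where it was at the start of the episode above 0.05 m or angle between any of cup1, cup2, bottle's own z axis and vertical above 0.5 rad).
Of cheese1, cheese2, cheese3, cheese4, cheese5 only 3 to 5 are there at a start; the rules pass over those that are not, and their reading is None.
At some moment in a run one of cheese1, cheese2, cheese3, cheese4, cheese5 may be knocked a few centimetres aside while the robot is not near it.
Once in a run the grip may slacken for a moment while it holds something.
It also fails if it takes over 210 s, if anything falls off the work surface, if the arm or the gripper's body presses on something with over 40 N, if the wrist force passes 120 N, or if a joint passes its speed limit or range.

## Working session

There is one attempt and no reset: what is moved stays moved. The work goes in short steps, Python scripts to look and compute and a tool call to move; the robot and the scene stay as the last step left them, time stands still between calls to the robot, and variables do not carry over. Pictures are saved under pics/ and viewed, about 12 in all and at most 16, crops included, and the job is handed in when it is done.

Besides the shell and the picture viewer there is one more tool, called after ">>>" as name(argument=value, ...) on one line, values as JSON. jog_arm: Moves the arm, as the interface text tells. Its arguments: {"type":"object","properties":{"series":{"type":"array","items":{"type":"array","items":{"type":"number"}}},"gripper":{"type":"number"},"newtons":{"type":"number"}},"required":["series"]}

```bash
ls; mkdir -p pics; python3 - <<'E'
from rig import robot
import cv2,numpy as np
o=robot.get_obs()
print({k:np.round(v,3) for k,v in o.items()})
for n in ["top","scene"]:
    d=robot.get_image(n); cv2.imwrite(f"pics/{n}0.png",d["image"][:,:,::-1])
    print(n,d["intrinsics"],d["T"],[k for k in d])
d=robot.get_image("wrist");print(d["mount"],d["intrinsics"],{k:v for k,v in d.items() if k not in("image",)})
E
```

```text
pics
{'time_s': np.float64(0.0), 'joint_pos': array([-1.337,  0.412, -0.013,  1.597,  0.006,  1.134, -0.082]), 'qvel': array([ 0.001,  0.   ,  0.   , -0.001,  0.002, -0.001, -0.002]), 'tau': array([ 0.0000e+00, -5.8794e+01,  6.4200e-01, -2.9108e+01, -5.4000e-02,
        1.8000e-02,  0.0000e+00]), 'tool_pos': array([0.186, 0.596, 0.222]), 'tool_rot': array([-0.   ,  0.15 ,  0.989, -0.001]), 'wrist_force': array([-0.648,  0.11 , -0.787]), 'wrist_torque': array([-0.007, -0.05 ,  0.018]), 'gripper_width': np.float64(0.088)}
top [[574.22100777   0.         320.99910117]
 [  0.         574.22100777 238.80444218]
 [  0.           0.           1.        ]] [[ 0.00625781  0.98799829 -0.15433802  0.25756039]
 [-0.99995601  0.00726117  0.00593821  0.0084905 ]
 [ 0.00698761  0.15429407  0.98800026  1.56536186]
 [ 0.          0.          0.          1.        ]] ['image', 'intrinsics', 'T']
scene [[443.9717272    0.         316.88555355]
 [  0.         443.9717272  246.48601573]
 [  0.           0.           1.        ]] [[-0.67217591 -0.63593368  0.37916738  0.98031152]
 [ 0.74024088 -0.56689606
[... 374 characters left out ...]
00  0.00000000e+00  0.00000000e+00  1.00000000e+00]] [[419.81279091   0.         318.36076479]
 [  0.         419.81279091 239.28637498]
 [  0.           0.           1.        ]] {'intrinsics': array([[419.81279091,   0.        , 318.36076479],
       [  0.        , 419.81279091, 239.28637498],
       [  0.        ,   0.        ,   1.        ]]), 'mount': array([[ 2.64078290e-04,  9.53786964e-01,  3.00483539e-01,
         8.23437257e-02],
       [ 9.99999964e-01, -2.66104066e-04, -3.41838712e-05,
        -2.65117629e-04],
       [ 4.73557608e-05,  3.00483537e-01, -9.53787000e-01,
        -1.61670024e-01],
       [ 0.00000000e+00,  0.00000000e+00,  0.00000000e+00,
         1.00000000e+00]])}
```

View pics/top0.png

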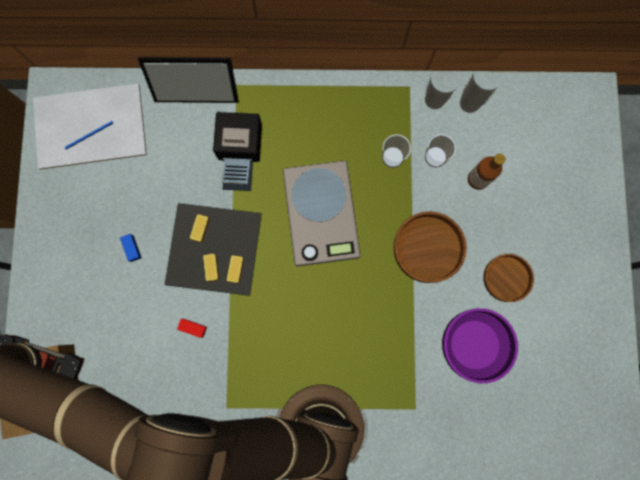

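View pics/scene0.png

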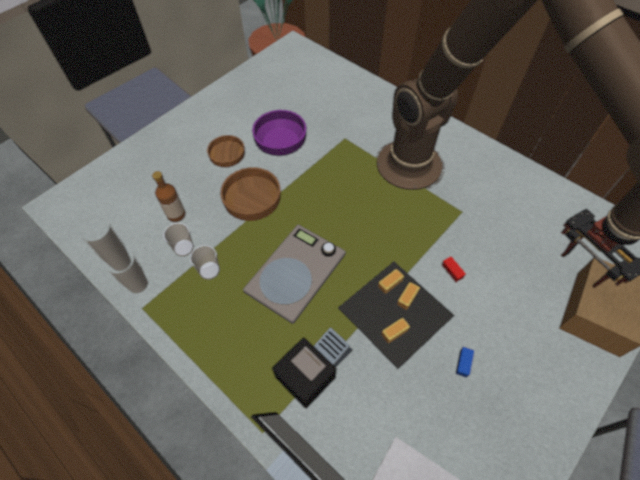

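The overview shows exactly three yellow bars on the slate, at (199,228), (210,267) and (235,269) in the top view. The large wooden bowl is at (430,247), with the small wooden one and the purple one as look-alikes. The pan is at (320,194), tare at (310,253), the printer at (237,137) with its pedal at (237,172), the cups at (397,150) and (438,151), and the bottle at (485,172).

```bash
cat > h.py <<'E'
import cv2,numpy as np
from rig import robot
from scipy.spatial.transform import Rotation as R
def pose():
    o=robot.get_obs(); return np.array(o["tool_pos"]),R.from_quat(np.array(o["tool_rot"])[[1,2,3,0]]),o
def cam(n):
    p,r,o=pose(); d=robot.get_image(n)
    if n=="wrist":
        T=np.eye(4);T[:3,:3]=r.as_matrix();T[:3,3]=p;T=T@d["mount"]
    else: T=d["T"]
    return d["image"],d["intrinsics"],T
def unproj(uv,z,K,T):
    c=np.array([(uv[0]-K[0,2])/K[0,0],-(uv[1]-K[1,2])/K[1,1],-1]); v=T[:3,:3]@c
    return T[:3,3]+v*(z-T[2,3])/v[2]
def proj(P,K,T):
    c=T[:3,:3].T@(np.asarray(P)-T[:3,3]); return np.array([K[0,2]-K[0,0]*c[0]/c[2],K[1,2]+K[1,1]*c[1]/c[2]])
def blobs(img,lo,hi,amin=60,roi=None):
    m=cv2.inRange(cv2.cvtColor(img,cv2.COLOR_RGB2HSV),lo,hi)
    if roi: mm=np.zeros_like(m);x0,y0,x1,y1=roi;mm[y0:y1,x0:x1]=m[y0:y1,x0:x1];m=mm
    cs=cv2.findContours(m,cv2.RETR_EXTERNAL,cv2.CHAIN_APPROX_NONE)[0]
    return sorted([c for c in cs if cv2.contourArea(c)>amin],key=cv2.contourArea)[::-1]
def bars(n,zmid=0.021,lo=(17,110,110),hi=(32,255,255),amin=80,roi=None):
    "bar centre, yaw of long axis (deg), length & width (mm) by the camera n"
    img,K,T=cam(n); out=[]
    for c in blobs(img,lo,hi,amin,roi):
        M=cv2.moments(c); uv=(M["m10"]/M["m00"],M["m01"]/M["m00"])
        w=np.array([unproj(p[0],zmid,K,T)[:2] for p in c])*1000
        r=cv2.minAreaRect(w.astype(np.float32)); b=cv2.boxPoints(r)
        e=[b[1]-b[0],b[2]-b[1]]; e=sorted(e,key=np.linalg.norm)
        out.append((np.round(uv,1),np.round(unproj(uv,zmid,K,T),4),round(float(np.degrees(np.arctan2(e[1][1],e[1][0]))%180),1),[round(float(np.linalg.norm(x))) for x in e]))
    return img,K,T,out
def go(x,y,z,yaw=None):
    "totals in tool axes (mm, rad) from here to TCP x,y,z with tool-y heading yaw deg (mod 180); shift BEFORE turn"
    p,r,o=pose(); d=r.as_matrix().T@(np.array([x,y,z])-p)*1000
    h=np.degrees(np.arctan2(*r.as_matrix()[[1,0],1])); s=f"shift {np.round(d,1)} heading_y {h:.1f} tilt {np.degrees(np.arccos(-r.as_matrix()[2,2])):.2f} j7 {o['joint_pos'][6]:.2f}"
    if yaw is not None:
        t=(yaw-h+90)%180-90; s+=f" turn_rz {-np.radians(t):.3f}"
    print(s)
def wr():
    p,r,o=pose(); m=r.as_matrix(); print("t",round(o["time_s"],2),"p",np.round(p,4),"z",np.round(m[:,2],3),"F",np.round(o["wrist_force"],1),"w",round(o["gripper_width"],4),"q",np.round(o["joint_pos"],2))
E
python3 - <<'E'
from h import *
img,K,T,b=bars("top",roi=(160,195,270,300))
for x in b: print("bar",*x)
def show(name,c,z):
    (cx,cy),(a,bb),an=cv2.fitEllipse(c); print(name,np.round((cx,cy,a,bb),1),np.round(unproj((cx,cy),z,K,T),4))
for c in blobs(img,(5,80,40),(16,255,255),300,(385,200,545,310)): show("wood",c,0.068)
for c in blobs(img,(95,25,60),(125,140,200),300,(285,150,360,230)): show("pan",c,0.036)
for c in blobs(img,(0,0,170),(180,50,255),20,(295,238,325,265)): show("tare",c,0.036)
for n,uv,z in [("disp",(341,249),.03),("padmid",(237,172),.04),("cup1",(393,157),0),("cup2",(435,157),0),("printer",(238,137),.085),("bottle",(478,182),0)]: print(n,np.round(unproj(uv,z,K,T),3))
cv2.imwrite("pics/crop.png",cv2.resize(img[95:305,160:370],None,fx=2.8,fy=2.8,interpolation=2)[:,:,::-1])
go(.4,.0,.25,0)
E
```

```text
bar [258.3 244.5] [0.482  0.1695 0.021 ] 0.5 [102, 285]
bar [234.3 268.6] [0.4158 0.2326 0.021 ] 170.5 [34, 73]
bar [210. 267.] [0.4197 0.2981 0.021 ] 8.4 [34, 73]
bar [198.4 227.4] [0.5278 0.3336 0.021 ] 165.2 [34, 73]
wood [429.9 246.9  69.9  71. ] [ 0.472  -0.2878  0.068 ]
wood [508.5 277.6  46.8  49.2] [ 0.3922 -0.4921  0.068 ]
pan [318.5 194.4  51.2  52.5] [0.6189 0.0069 0.036 ]
tare [309.4 251.5   9.1   9.4] [0.4616 0.0302 0.036 ]
disp [ 0.47  -0.055  0.03 ]
padmid [0.679 0.23  0.04 ]
cup1 [ 0.737 -0.203  0.   ]
cup2 [ 0.738 -0.322  0.   ]
printer [0.763 0.224 0.085]
bottle [ 0.667 -0.441  0.   ]
shift [-381.9 -505.9  -27.4] heading_y 72.7 tilt 0.05 j7 -0.08 turn_rz 1.269
```

View pics/crop.png

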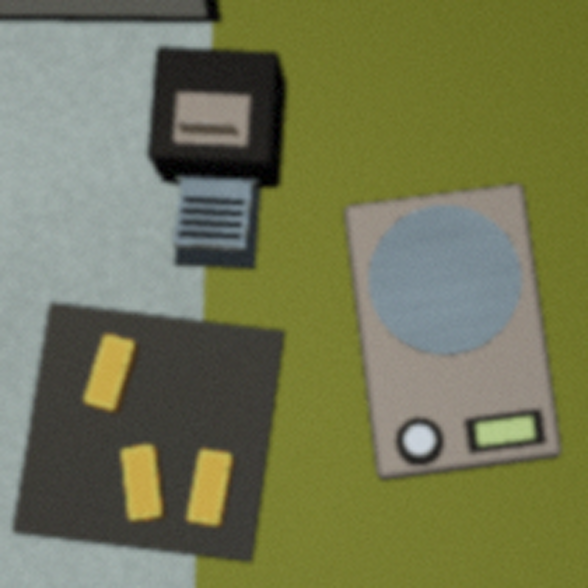

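The measurements agree with the given sizes: pan to tare is 0.159 m against 0.155 m, bars 73x34 mm, bowl about 190 mm. The crop confirms pan centre (445,280), tare (419,440) and the pedal plate at (213,213). Next I move towards the bowl.

>>> jog_arm(series=[[-33,-26,-3,0,0,0],[-33,-26,-3,0,0,0],[-33,-26,-3,0,0,0],[-33,-26,-3,0,0,0],[-33,-26,-3,0,0,0],[-33,-26,-3,0,0,0],[-33,-26,-3,0,0,0],[-33,-26,-3,0,0,0],[-33,-26,-3,0,0,0],[-33,-26,-3,0,0,0]], gripper=60)

```text
time_s: 1.2
tool_pos: [0.4242, 0.2488, 0.2529]
tool_rot: [0.0, 0.15, 0.989, 0.0]
wrist_force: [1.1, 0.7, -0.4]
gripper_width: 0.0602
```

>>> jog_arm(series=[[0,0,0,0,0,0.14],[0,0,0,0,0,0.14],[0,0,0,0,0,0.14],[0,0,0,0,0,0.14],[0,0,0,0,0,0.14],[0,0,0,0,0,0.14],[0,0,0,0,0,0.14],[0,0,0,0,0,0.14],[0,0,0,0,0,0.14],[0,0,0,0,0,0.14]])

```text
time_s: 2.2
tool_pos: [0.4235, 0.2504, 0.2526]
tool_rot: [-0.0, 0.754, 0.657, -0.0]
wrist_force: [0.1, 0.0, 0.0]
gripper_width: 0.0599
```

```bash
python3 - <<'E'
from h import *
wr(); go(.3935,-.240,.25,-31.4)
E
```

```text
t 2.2 p [0.4235 0.2504 0.2526] z [-0. -0. -1.] F [0.1 0.  0. ] w 0.0599 q [-0.93  0.15  0.34  1.89 -0.06  1.11 -0.71]
shift [-489.9   37.2    2.6] heading_y -7.8 tilt 0.01 j7 -0.71 turn_rz 0.411
```

>>> jog_arm(series=[[-49,3.7,0,0,0,0],[-49,3.7,0,0,0,0],[-49,3.7,0,0,0,0],[-49,3.7,0,0,0,0],[-49,3.7,0,0,0,0],[-49,3.7,0,0,0,0],[-49,3.7,0,0,0,0],[-49,3.7,0,0,0,0],[-49,3.7,0,0,0,0],[-49,3.7,0,0,0,0]])

```text
time_s: 3.2
tool_pos: [0.3958, -0.242, 0.2531]
tool_rot: [0.0, 0.752, 0.66, 0.001]
wrist_force: [0.1, 0.5, 0.3]
gripper_width: 0.0599
```

>>> jog_arm(series=[[0,0,0,0,0,0.137],[0,0,0,0,0,0.137],[0,0,0,0,0,0.137],[0,0,0,0,0,0],[0,0,0,0,0,0]])

```text
time_s: 3.7
tool_pos: [0.3963, -0.24, 0.2526]
tool_rot: [-0.0, 0.87, 0.494, 0.0]
wrist_force: [-0.5, -0.7, -0.5]
gripper_width: 0.0602
```

```bash
python3 - <<'E'
from h import *
wr(); go(.3935,-.240,.12,-31.4)
img,K,T=cam("wrist")
# predicted rim circle drawn
for t in np.linspace(0,2*np.pi,120):
    u=proj([.472+.096*np.cos(t),-.288+.096*np.sin(t),.068],K,T); cv2.circle(img,tuple(int(v) for v in u),1,(0,255,0),-1)
cv2.imwrite("pics/w1.png",img[:,:,::-1])
E
```

```text
t 3.7 p [ 0.3963 -0.24    0.2526] z [-0.  0. -1.] F [-0.5 -0.7 -0.5] w 0.0602 q [-0.39  0.11  0.92  1.97 -0.1   1.1   0.04]
shift [ -1.4  -2.4 132.6] heading_y -30.8 tilt 0.01 j7 0.04 turn_rz 0.010
```

View pics/w1.png

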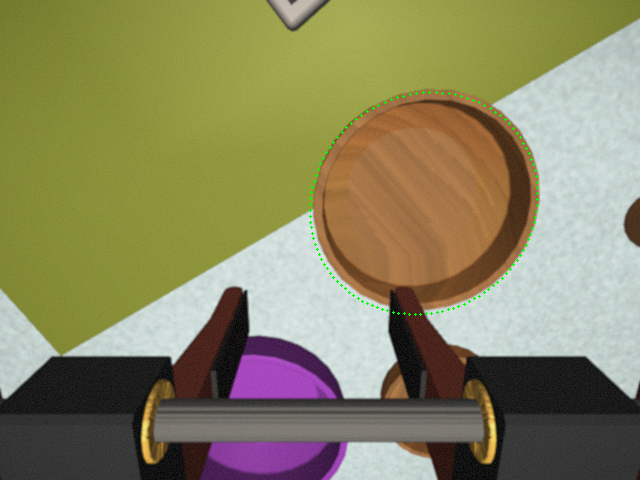

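The wrist view shows the large bowl's rim within about 2 mm of the predicted circle, with the near wall between the fingers at about (400,300). I go down and grip.

>>> jog_arm(series=[[0,-1,45,0,0,0.01],[0,0,45,0,0,0],[0,0,45,0,0,0],[0,0,30,0,0,0],[0,0,20,0,0,0],[0,0,17,0,0,0],[0,0,14,0,0,0],[0,0,0,0,0,0]])

```text
time_s: 4.55
tool_pos: [0.3945, -0.2392, 0.0353]
tool_rot: [-0.001, 0.872, 0.489, -0.001]
wrist_force: [0.6, -0.2, 0.3]
gripper_width: 0.0598
```

>>> jog_arm(series=[[0,0,0,0,0,0],[0,0,0,0,0,0],[0,0,0,0,0,0],[0,0,0,0,0,0],[0,0,0,0,0,0],[0,0,0,0,0,0],[0,0,0,0,0,0],[0,0,0,0,0,0],[0,0,0,0,0,0],[0,0,0,0,0,0]], gripper=0, newtons=45)

```text
time_s: 5.55
tool_pos: [0.3963, -0.2392, 0.0369]
tool_rot: [0.0, 0.873, 0.488, 0.001]
wrist_force: [0.2, 4.0, 4.2]
gripper_width: 0.0112
```

>>> jog_arm(series=[[0,0,-5,0,0,0],[0,0,-10,0,0,0],[0,0,-20,0,0,0],[0,0,-25,0,0,0],[0,0,-25,0,0,0],[0,0,-25,0,0,0],[0,0,-20,0,0,0],[0,0,0,0,0,0],[0,0,0,0,0,0]])

```text
time_s: 6.45
tool_pos: [0.3948, -0.2392, 0.1663]
tool_rot: [-0.0, 0.873, 0.488, 0.0]
wrist_force: [-0.6, -0.1, -2.9]
gripper_width: 0.0093
```

```bash
python3 - <<'E'
from h import *
wr(); c,s=np.cos(np.radians(-31.4)),np.sin(np.radians(-31.4)); go(.617-.092*c,.0065-.092*s,.165)
img,K,T=cam("wrist");cv2.imwrite("pics/w2.png",img[:,:,::-1])
E
```

```text
t 6.45 p [ 0.3948 -0.2392  0.1663] z [-0.     0.001 -1.   ] F [-0.6 -0.1 -2.9] w 0.0093 q [-0.32  0.26  0.9   2.09 -0.26  0.91  0.18]
shift [325.4 -31.7   1.5] heading_y -31.6 tilt 0.06 j7 0.18
```

View pics/w2.png

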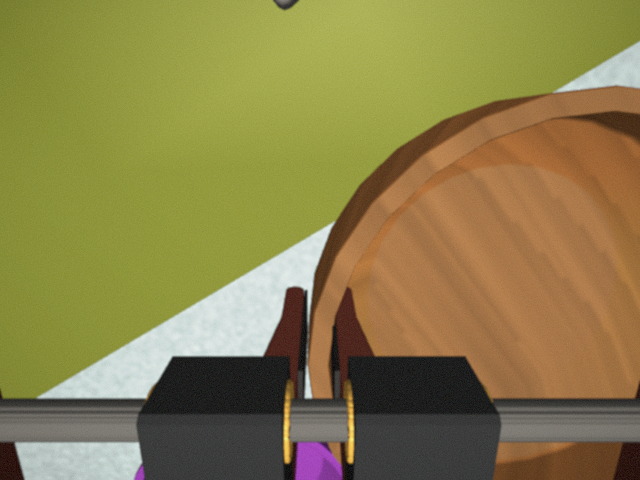

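The bowl is held by its wall (opening 9 mm) and hangs level. I carry it to the pan.

>>> jog_arm(series=[[20,-2,0,0,0,0],[35,-3,0,0,0,0],[40,-4,0,0,0,0],[40,-4,0,0,0,0],[40,-4,0,0,0,0],[40,-4,0,0,0,0],[40,-4,0,0,0,0],[35,-4,0,0,0,0],[25,-2,0,0,0,0],[10,-1,0,0,0,0]])

```text
time_s: 7.5
tool_pos: [0.5384, 0.0564, 0.1647]
tool_rot: [-0.0, 0.872, 0.489, -0.001]
wrist_force: [-0.4, -0.4, -2.9]
gripper_width: 0.0095
```

>>> jog_arm(series=[[0,0,0,0,0,0],[0,0,0,0,0,0],[0,0,20,0,0,0],[0,0,20,0,0,0],[0,0,15,0,0,0],[0,0,10,0,0,0],[0,0,10,0,0,0],[0,0,0,0,0,0],[0,0,0,0,0,0]])

```text
time_s: 8.4
tool_pos: [0.5388, 0.0535, 0.0919]
tool_rot: [0.0, 0.873, 0.487, 0.0]
wrist_force: [0.1, -0.4, -3.0]
gripper_width: 0.0092
```

```bash
python3 - <<'E'
from h import *
wr(); c,s=np.cos(np.radians(-31.6)),np.sin(np.radians(-31.6)); go(.617-.092*c,.0065-.092*s,.072)
i1,K,T=cam("top"); i2,_,_=cam("scene")
z=.068+.053
for t in np.linspace(0,2*np.pi,90):
    u=proj([.617+.096*np.cos(t),.0065+.096*np.sin(t),z],K,T); i1[int(u[1]),int(u[0])]=(0,255,0)
a=cv2.resize(i1[140:280,240:380],(560,560),interpolation=2)
b=cv2.resize(i2[180:360,190:370],(560,560),interpolation=2)
cv2.imwrite("pics/m3.png",cv2.resize(np.hstack([a,b]),(800,400))[:,:,::-1])
E
```

```text
t 8.4 p [0.5388 0.0535 0.0919] z [ 0. -0. -1.] F [ 0.1 -0.4 -3. ] w 0.0092 q [-0.72  0.5   0.7   1.97 -0.44  0.83 -0.32]
shift [ 0.9 -0.8 19.9] heading_y -31.7 tilt 0.02 j7 -0.32
```

View pics/m3.png

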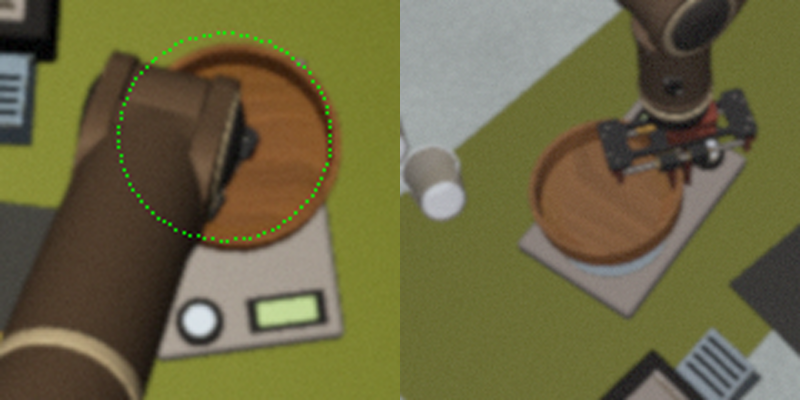

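The top view shows the bowl about 7 mm low and right of the predicted circle, still level. I correct for that and lower it.

>>> jog_arm(series=[[5,1,0,0,0,0],[4,0,4,0,0,0],[0,0,4,0,0,0],[0,0,3,0,0,0],[0,0,3,0,0,0],[0,0,2,0,0,0],[0,0,0,0,0,0],[0,0,0,0,0,0]])

```text
time_s: 9.3
tool_pos: [0.5445, 0.0615, 0.0761]
tool_rot: [-0.0, 0.873, 0.488, 0.001]
wrist_force: [-4.0, 3.5, 6.2]
gripper_width: 0.0093
```

>>> jog_arm(series=[[0,0,2,0,0,0],[0,0,0,0,0,0],[0,0,0,0,0,0]])

```text
time_s: 9.6
tool_pos: [0.5447, 0.0616, 0.0743]
tool_rot: [-0.0, 0.873, 0.488, 0.001]
wrist_force: [-5.2, 3.3, 8.1]
gripper_width: 0.0094
```

>>> jog_arm(series=[[0,0,0,0,0,0],[0,0,0,0,0,0],[0,0,0,0,0,0],[0,0,0,0,0,0],[0,0,0,0,0,0],[0,0,0,0,0,0]], gripper=40)

```text
time_s: 10.2
tool_pos: [0.5442, 0.0608, 0.0736]
tool_rot: [0.0, 0.873, 0.488, -0.0]
wrist_force: [0.1, -0.1, 0.7]
gripper_width: 0.0397
```

>>> jog_arm(series=[[0,0,-10,0,0,0],[0,0,-20,0,0,0],[0,0,-40,0,0,0],[0,0,-40,0,0,0],[0,0,-30,0,0,0],[0,0,0,0,0,0],[0,0,0,0,0,0]])

```text
time_s: 10.9
tool_pos: [0.5444, 0.0612, 0.2145]
tool_rot: [-0.0, 0.873, 0.488, 0.001]
wrist_force: [0.1, 0.1, -0.9]
gripper_width: 0.0404
```

```bash
python3 - <<'E'
from h import *
wr(); go(.4616,.0302,.19,0)
i1,K,T=cam("top"); i2,_,_=cam("wrist")
for r,z in ((.096,.104),(.075,.036)):
  for t in np.linspace(0,2*np.pi,90):
    u=proj([.617+r*np.cos(t),.0065+r*np.sin(t),z],K,T); i1[int(u[1]),int(u[0])]=(0,255,0)
a=cv2.resize(i1[140:280,240:380],(560,560),interpolation=2)
cv2.imwrite("pics/m4.png",cv2.resize(np.hstack([a,cv2.resize(i2,(560,560))]),(800,400))[:,:,::-1])
E
```

```text
t 10.9 p [0.5444 0.0612 0.2145] z [ 0.001  0.001 -1.   ] F [ 0.1  0.1 -0.9] w 0.0404 q [-0.83  0.35  0.81  1.84 -0.29  1.07 -0.46]
shift [-69.8 -54.3  24.3] heading_y -31.6 tilt 0.11 j7 -0.46 turn_rz -0.552
```

View pics/m4.png

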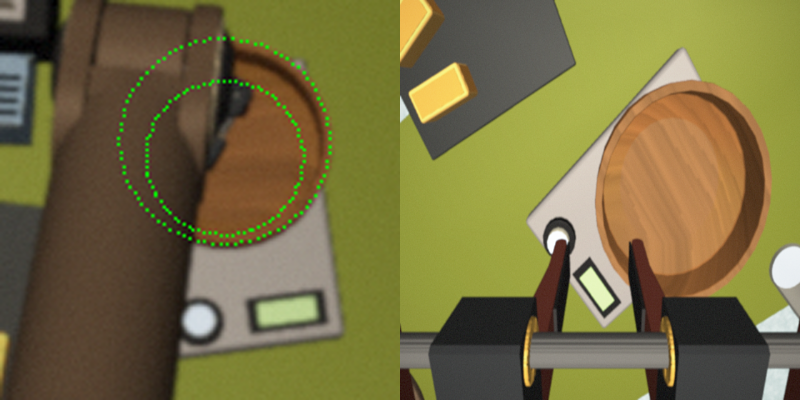

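The bowl stands on the pan, concentric with the expected rim circle to about 3 mm. The tare button shows at (560,240) in the right-hand view. I turn the hand so its narrow side faces the bowl for the press, closing the fingers.

>>> jog_arm(series=[[0,0,0,0,0,-0.14],[0,0,0,0,0,-0.14],[0,0,0,0,0,-0.14],[0,0,0,0,0,-0.14],[0,0,0,0,0,-0.14],[0,0,0,0,0,-0.14],[0,0,0,0,0,-0.14],[0,0,0,0,0,-0.14],[0,0,0,0,0,-0.14],[0,0,0,0,0,-0.14]], gripper=0, newtons=20)

```text
time_s: 12.0
tool_pos: [0.5433, 0.0608, 0.2122]
tool_rot: [-0.001, 0.351, 0.936, -0.001]
wrist_force: [-0.7, 0.5, -0.7]
gripper_width: 0.0008
```

>>> jog_arm(series=[[0,0,0,0,0,-0.14],[0,0,0,0,0,-0.14],[0,0,0,0,0,-0.14],[0,0,0,0,0,-0.15],[0,0,0,0,0,0],[0,0,0,0,0,0]])

```text
time_s: 12.6
tool_pos: [0.5437, 0.0607, 0.2127]
tool_rot: [-0.001, 0.079, 0.997, -0.0]
wrist_force: [0.4, 0.8, 0.9]
gripper_width: 0.0006
```

```bash
python3 - <<'E'
from h import *
wr(); go(.4616,.0302,.14,81.4)
i,K,T=cam("wrist")
for z in (.03,.036,.042):
  for c in blobs(i,(0,0,170),(180,50,255),200,(0,0,640,400)):
    (cx,cy),(a,b),_=cv2.fitEllipse(c); print(z,np.round((cx,cy,a,b),1),np.round(unproj((cx,cy),z,K,T),4), a*2 and cv2.contourArea(c))
cv2.imwrite("pics/w5.png",i[:,:,::-1])
E
```

```text
t 12.6 p [0.5437 0.0607 0.2127] z [-0.002 -0.    -1.   ] F [0.4 0.8 0.9] w 0.0006 q [-0.52  0.3   0.39  1.82 -0.13  1.05  1.34]
shift [ 76.2 -42.9  72.9] heading_y 81.0 tilt 0.10 j7 1.34 turn_rz -0.007
0.03 [241.7 164.3 182.8 255.3] [0.4961 0.0045 0.03  ] 27708.0
0.03 [580.7 301.9 147.7 198.1] [0.6646 0.2806 0.03  ] 16930.0
0.03 [ 19.  360.2  42.1 149.5] [ 0.6432 -0.2422  0.03  ] 3353.5
0.036 [241.7 164.3 182.8 255.3] [0.4956 0.0057 0.036 ] 27708.0
0.036 [580.7 301.9 147.7 198.1] [0.6611 0.277  0.036 ] 16930.0
0.036 [ 19.  360.2  42.1 149.5] [ 0.64   -0.2367  0.036 ] 3353.5
0.042 [241.7 164.3 182.8 255.3] [0.495  0.0069 0.042 ] 27708.0
0.042 [580.7 301.9 147.7 198.1] [0.6575 0.2734 0.042 ] 16930.0
0.042 [ 19.  360.2  42.1 149.5] [ 0.6369 -0.2312  0.042 ] 3353.5
```

>>> jog_arm(series=[[19,-11,8,0,0,0],[19,-11,8,0,0,0],[19,-11,8,0,0,0],[19,-10,8,0,0,0],[0,0,0,0,0,0],[0,0,0,0,0,0]])

```text
time_s: 13.25
tool_pos: [0.463, 0.0303, 0.1819]
tool_rot: [0.0, 0.077, 0.997, 0.0]
wrist_force: [0.1, -0.4, 0.4]
gripper_width: 0.0005
```

```bash
python3 - <<'E'
from h import *
wr(); go(.4616,.0302,.06,81.4)
i,K,T=cam("wrist")
u=proj([.4616,.0302,.036],K,T)
for z,col in ((.036,(255,0,0)),):
  for t in np.linspace(0,2*np.pi,60):
    v=proj([.4616+.015*np.cos(t),.0302+.015*np.sin(t),z],K,T); cv2.circle(i,tuple(int(x) for x in v),1,col,-1)
print(u);cv2.imwrite("pics/w5.png",i[:,:,::-1])
E
```

```text
t 13.25 p [0.463  0.0303 0.1819] z [ 0.001  0.    -1.   ] F [ 0.1 -0.4  0.4] w 0.0005 q [-0.52  0.18  0.4   2.04 -0.09  0.93  1.34]
shift [  1.4  -0.4 121.9] heading_y 81.2 tilt 0.04 j7 1.34 turn_rz -0.004
[318.28749668 219.21638685]
```

View pics/w5.png

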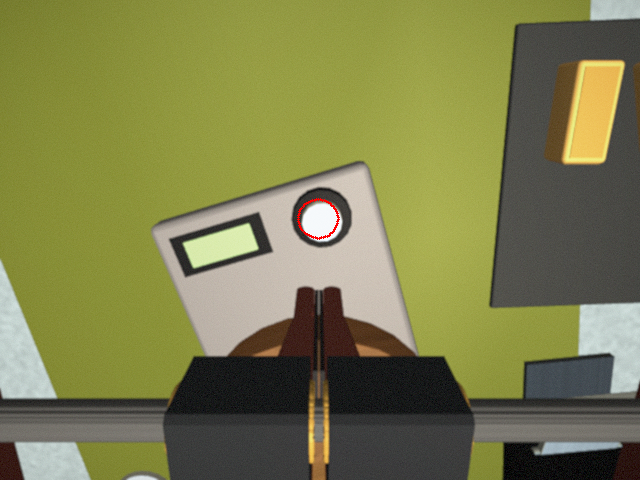

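The tare cap at (320,220) lies within 1 mm of the prediction. I press it gently.

>>> jog_arm(series=[[1,0,40,0,0,0],[0,0,40,0,0,0],[0,0,30,0,0,0],[0,0,15,0,0,0],[0,0,5,0,0,0],[0,0,4,0,0,0],[0,0,3,0,0,0],[0,0,3,0,0,0],[0,0,0,0,0,0]])

```text
time_s: 14.2
tool_pos: [0.4622, 0.0304, 0.0439]
tool_rot: [0.001, 0.077, 0.997, 0.001]
wrist_force: [-9.1, -0.8, 26.7]
gripper_width: 0.0002
```

>>> jog_arm(series=[[0,0,2,0,0,0],[0,0,2,0,0,0],[0,0,0,0,0,0]])

```text
time_s: 14.5
tool_pos: [0.4624, 0.0304, 0.043]
tool_rot: [0.001, 0.077, 0.997, 0.002]
wrist_force: [-21.9, -2.4, 76.6]
gripper_width: 0.0006
```

The force climbed steeply, so the button is on its stop. I lift off at once.

>>> jog_arm(series=[[0,0,-5,0,0,0],[0,0,-10,0,0,0],[0,0,-30,0,0,0],[0,0,-40,0,0,0],[0,0,-40,0,0,0],[0,0,-20,0,0,0],[0,0,0,0,0,0]], gripper=60)

```text
time_s: 15.2
tool_pos: [0.4639, 0.0305, 0.1862]
tool_rot: [0.003, 0.076, 0.997, 0.001]
wrist_force: [0.6, -0.5, -0.4]
gripper_width: 0.0531
```

```bash
python3 - <<'E'
from h import *
wr()
i,K,T,b=bars("wrist",amin=1500,roi=(440,0,640,330))
for x in b: print("bar",*x)
i,K,T,b=bars("top",amin=80,roi=(160,195,250,300))
for x in b: print("bar",*x)
a=cv2.resize(i[130:310,160:380],None,fx=3.5,fy=3.3,interpolation=2)
cv2.imwrite("pics/m6.png",a[:,:,::-1])
go(.4158,.2326,.18,80.5)
E
```

```text
t 15.2 p [0.4639 0.0305 0.1862] z [ 0.007  0.002 -1.   ] F [ 0.6 -0.5 -0.4] w 0.0531 q [-0.54  0.17  0.42  2.04 -0.09  0.94  1.35]
bar [480.1 159. ] [0.4403 0.1604 0.021 ] 176.3 [116, 268]
bar [587.4 108.8] [0.4153 0.2407 0.021 ] 171.1 [35, 73]
bar [234.3 268.6] [0.4157 0.2326 0.021 ] 171.3 [35, 73]
bar [210. 267.] [0.4196 0.2981 0.021 ] 8.4 [34, 73]
bar [198.5 227.5] [0.5276 0.3335 0.021 ] 165.6 [34, 74]
bar [241.4 202.2] [0.5989 0.2186 0.021 ] 90.5 [42, 44]
shift [ 76.2 192.8   3.1] heading_y 81.3 tilt 0.11 j7 1.35 turn_rz 0.013
```

View pics/m6.png

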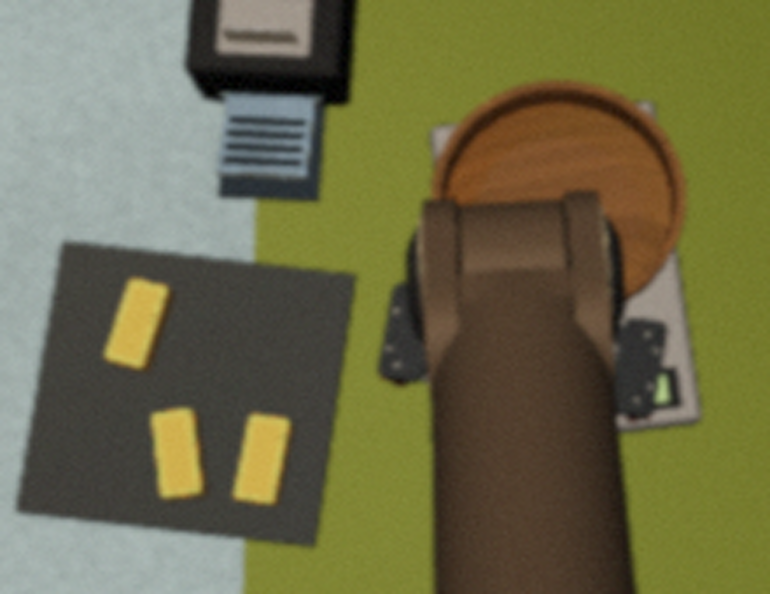

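The button is released, and the bowl stays centred (rim 433-685 in the crop). The three bars are unmoved at (137,322), (177,452) and (262,458). I go above the nearest bar.

>>> jog_arm(series=[[19,48,5,0,0,0],[19,49,5,0,0,0],[19,49,5,0,0,0],[19,49,5,0,0,0],[0,0,0,0,0,0.013],[0,0,0,0,0,0]], gripper=52)

```text
time_s: 15.9
tool_pos: [0.4172, 0.225, 0.1621]
tool_rot: [-0.001, 0.081, 0.997, -0.001]
wrist_force: [-0.5, -0.3, -1.1]
gripper_width: 0.0521
```

```bash
python3 - <<'E'
from h import *
wr()
i,K,T,b=bars("wrist",amin=1500,lo=(14,110,140),roi=(0,0,640,350))
for x in b: print("bar",*x)
cv2.imwrite("pics/w7.png",i[:,:,::-1])
E
```

```text
t 15.9 p [0.4172 0.225  0.1621] z [-0.002 -0.002 -1.   ] F [-0.5 -0.3 -1.1] w 0.0521 q [-0.83  0.22  0.28  2.04 -0.08  0.89  0.89]
bar [154.3 145.6] [0.3424 0.119  0.021 ] 157.9 [229, 275]
bar [420.8 212.5] [0.4214 0.3005 0.021 ] 8.4 [34, 76]
bar [330.2 221.2] [0.4171 0.2332 0.021 ] 171.2 [34, 76]
bar [482.  322.9] [0.5206 0.3409 0.021 ] 165.1 [34, 49]
```

View pics/w7.png

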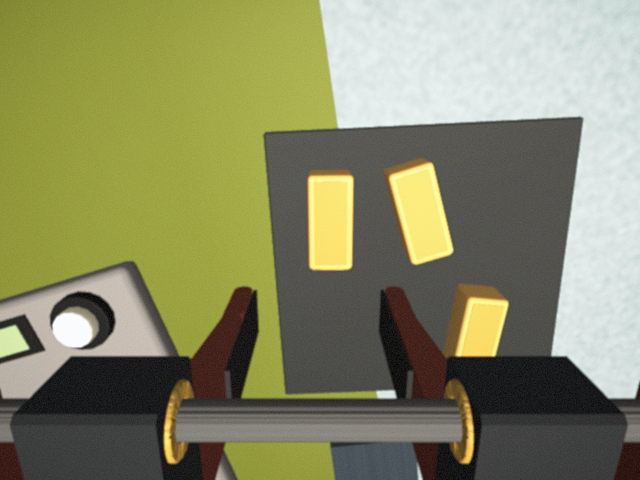

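The wrist view gives bar 1 at pixel (330,221), world (0.417, 0.233), which agrees with the top view. I grasp it.

>>> jog_arm(series=[[1,8,40,0,0,0],[0,0,40,0,0,0],[0,0,35,0,0,0],[0,0,20,0,0,0],[0,0,12,0,0,0],[0,0,5,0,0,0],[0,0,0,0,0,0]])

```text
time_s: 16.65
tool_pos: [0.419, 0.2318, 0.0116]
tool_rot: [-0.0, 0.083, 0.997, -0.0]
wrist_force: [-0.4, 0.4, 0.6]
gripper_width: 0.0523
```

>>> jog_arm(series=[[0,0,0,0,0,0],[0,0,0,0,0,0],[0,0,0,0,0,0],[0,0,0,0,0,0],[0,0,0,0,0,0],[0,0,0,0,0,0]], gripper=0, newtons=25)

```text
time_s: 17.25
tool_pos: [0.4191, 0.233, 0.0124]
tool_rot: [0.0, 0.083, 0.997, 0.001]
wrist_force: [-1.5, -0.9, 7.4]
gripper_width: 0.0316
```

>>> jog_arm(series=[[0,0,-10,0,0,0],[0,0,-30,0,0,0],[0,0,-40,0,0,0],[0,0,-40,0,0,0],[0,0,-40,0,0,0],[0,0,-20,0,0,0],[0,0,0,0,0,0]])

```text
time_s: 17.95
tool_pos: [0.42, 0.2335, 0.1952]
tool_rot: [0.002, 0.083, 0.997, 0.002]
wrist_force: [0.4, 0.4, -0.4]
gripper_width: 0.0318
```

```bash
python3 - <<'E'
from h import *
wr(); h=np.radians(81); go(.617+.032*np.cos(h),.0065+.032*np.sin(h),.19)
E
```

```text
t 17.95 p [0.42   0.2335 0.1952] z [ 0.005  0.004 -1.   ] F [ 0.4  0.4 -0.4] w 0.0318 q [-0.86  0.19  0.29  1.99 -0.07  0.97  0.87]
shift [-231.5 -159.3    5.3] heading_y 80.5 tilt 0.36 j7 0.87
```

>>> jog_arm(series=[[-29,-20,0,0,0,0],[-29,-20,0,0,0,0],[-29,-20,0,0,0,0],[-29,-20,0,0,0,0],[-29,-20,1,0,0,0],[-29,-20,1,0,0,0],[-29,-20,1,0,0,0],[-28.5,-19,1,0,0,0],[0,0,0,0,0,0],[0,0,0,0,0,0]])

```text
time_s: 18.95
tool_pos: [0.62, 0.0368, 0.1862]
tool_rot: [-0.001, 0.084, 0.996, -0.0]
wrist_force: [0.7, 0.1, -1.1]
gripper_width: 0.0317
```

>>> jog_arm(series=[[0,0,35,0,0,0],[0,0,35,0,0,0],[0,0,30,0,0,0],[0,0,20,0,0,0],[0,0,8,0,0,0],[0,0,0,0,0,0],[0,0,0,0,0,0]])

```text
time_s: 19.65
tool_pos: [0.621, 0.0381, 0.0606]
tool_rot: [0.0, 0.082, 0.997, 0.0]
wrist_force: [0.5, -0.9, 1.2]
gripper_width: 0.0317
```

```bash
python3 - <<'E'
from h import *
wr(); h=np.radians(81); go(.617+.032*np.cos(h),.0065+.032*np.sin(h),.06)
E
```

```text
t 19.65 p [0.621  0.0381 0.0606] z [ 0.001  0.    -1.   ] F [ 0.5 -0.9  1.2] w 0.0317 q [-0.39  0.6   0.35  1.77 -0.27  0.82  1.49]
shift [-1.   0.1  0.6] heading_y 80.5 tilt 0.06 j7 1.49
```

Release, lift, and go back over bar 2.

>>> jog_arm(series=[[0,0,0,0,0,0],[0,0,0,0,0,0],[0,0,0,0,0,0],[0,0,0,0,0,0]], gripper=42)

```text
time_s: 20.05
tool_pos: [0.6209, 0.0376, 0.0601]
tool_rot: [0.0, 0.083, 0.997, 0.0]
wrist_force: [-0.6, -0.7, 0.4]
gripper_width: 0.0422
```

>>> jog_arm(series=[[0,0,-15,0,0,0],[0,0,-35,0,0,0],[0,0,-40,0,0,0],[0,0,-30,0,0,0],[0,0,0,0,0,0],[0,0,0,0,0,0]])

```text
time_s: 20.65
tool_pos: [0.6211, 0.0376, 0.181]
tool_rot: [0.001, 0.083, 0.997, 0.0]
wrist_force: [-0.1, -0.1, -1.0]
gripper_width: 0.0418
```

```bash
python3 - <<'E'
from h import *
wr()
i,K,T,b=bars("top",amin=80,roi=(160,195,270,300))
for x in b: print("bar",*x)
i,K,T=cam("wrist"); cv2.imwrite("pics/w8.png",i[:,:,::-1])
go(.4214,.300,.17,98.4)
E
```

```text
t 20.65 p [0.6211 0.0376 0.181 ] z [ 0.002  0.001 -1.   ] F [-0.1 -0.1 -1. ] w 0.0418 q [-0.43  0.46  0.4   1.67 -0.2   1.05  1.44]
bar [254.8 229. ] [0.5245 0.1799 0.021 ] 0.4 [99, 285]
bar [210.1 266.9] [0.4198 0.298  0.021 ] 8.4 [34, 74]
bar [198.5 227.5] [0.5276 0.3334 0.021 ] 164.0 [35, 73]
shift [239.1 226.    9.2] heading_y 80.5 tilt 0.08 j7 1.44 turn_rz -0.312
```

View pics/w8.png

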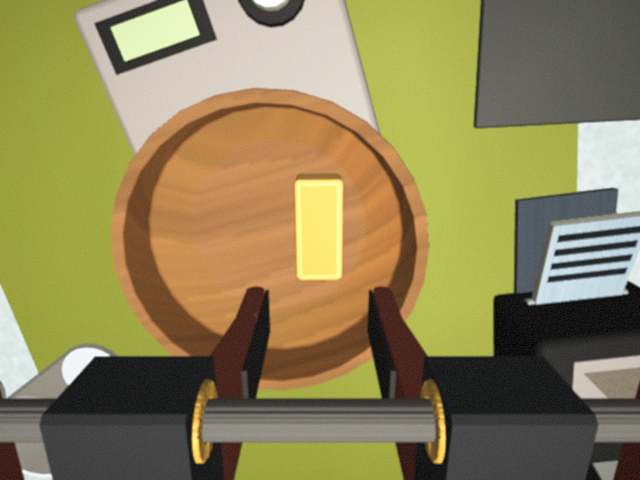

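The first bar lies in the bowl at (319,228) with the bowl in place. Now bar 2.

>>> jog_arm(series=[[30,28,0,0,0,0],[30,28,0,0,0,0],[30,28,0,0,0,0],[30,28,0,0,0,0],[30,28,2,0,0,0],[30,28,2,0,0,0],[30,28,2,0,0,0],[29,30,3,0,0,0]], gripper=54)

```text
time_s: 21.55
tool_pos: [0.4205, 0.3004, 0.1696]
tool_rot: [-0.001, 0.083, 0.997, -0.001]
wrist_force: [-0.1, 0.5, -0.4]
gripper_width: 0.054
```

>>> jog_arm(series=[[0,0,0,0,0,-0.105],[0,0,0,0,0,-0.105],[0,0,0,0,0,-0.102],[0,0,0,0,0,0],[0,0,0,0,0,0]])

```text
time_s: 22.05
tool_pos: [0.422, 0.2994, 0.1698]
tool_rot: [-0.001, -0.071, 0.997, -0.001]
wrist_force: [-0.2, -0.5, -0.1]
gripper_width: 0.0535
```

```bash
python3 - <<'E'
from h import *
wr()
i,K,T,b=bars("wrist",amin=1500,lo=(14,110,140),roi=(150,0,500,350))
for x in b: print("bar",*x); go(x[1][0],x[1][1],.0115,x[2]+90)
E
```

```text
t 22.05 p [0.422  0.2994 0.1698] z [-0.001 -0.001 -1.   ] F [-0.2 -0.5 -0.1] w 0.0535 q [-0.91  0.29  0.24  1.93 -0.08  0.94  1.09]
bar [198.5  88.9] [0.3402 0.2025 0.021 ] 1.4 [83, 266]
shift [ 94.7 -84.2 158.7] heading_y 98.2 tilt 0.07 j7 1.09 turn_rz 0.119
bar [318.  219.3] [0.4212 0.2984 0.021 ] 8.3 [34, 76]
shift [  0.8  -0.8 158.5] heading_y 98.2 tilt 0.07 j7 1.09 turn_rz -0.002
```

>>> jog_arm(series=[[1,-1,40,0,0,0],[0,0,40,0,0,0],[0,0,35,0,0,0],[0,0,25,0,0,0],[0,0,13,0,0,0],[0,0,5,0,0,0],[0,0,0,0,0,0]])

```text
time_s: 22.8
tool_pos: [0.4216, 0.2988, 0.0127]
tool_rot: [-0.0, -0.073, 0.997, -0.0]
wrist_force: [-0.2, 0.1, 0.8]
gripper_width: 0.0542
```

>>> jog_arm(series=[[0,0,0,0,0,0],[0,0,0,0,0,0],[0,0,0,0,0,0],[0,0,0,0,0,0],[0,0,0,0,0,0],[0,0,0,0,0,0]], gripper=0)

```text
time_s: 23.4
tool_pos: [0.4219, 0.2992, 0.0135]
tool_rot: [0.001, -0.073, 0.997, 0.001]
wrist_force: [-0.8, -0.6, 6.8]
gripper_width: 0.0317
```

>>> jog_arm(series=[[0,0,-10,0,0,0],[0,0,-30,0,0,0],[0,0,-40,0,0,0],[0,0,-40,0,0,0],[0,0,-40,0,0,0],[0,0,-20,0,0,0.1],[0,0,0,0,0,0.1],[0,0,0,0,0,0.1],[0,0,0,0,0,0],[0,0,0,0,0,0]])

```text
time_s: 24.4
tool_pos: [0.4212, 0.2987, 0.1929]
tool_rot: [-0.0, 0.075, 0.997, 0.0]
wrist_force: [-0.7, 0.0, -1.0]
gripper_width: 0.0322
```

```bash
python3 - <<'E'
from h import *
wr(); h=np.radians(81); go(.617-.032*np.cos(h),.0075-.034*np.sin(h),.19)
E
```

```text
t 24.4 p [0.4212 0.2987 0.1929] z [-0.  0. -1.] F [-0.7  0.  -1. ] w 0.0322 q [-0.97  0.26  0.31  1.91 -0.09  0.99  0.8 ]
shift [-237.4 -292.4    2.8] heading_y 81.4 tilt 0.00 j7 0.80
```

>>> jog_arm(series=[[-23.8,-29.2,0,0,0,0],[-23.8,-29.2,0,0,0,0],[-23.8,-29.2,0,0,0,0],[-23.8,-29.2,0,0,0,0],[-23.8,-29.2,0,0,0,0],[-23.8,-29.2,0,0,0,0],[-23.8,-29.2,0,0,0,0],[-23.8,-29.2,1,0,0,0],[-23.8,-29.2,1,0,0,0],[-23.2,-29.2,1,0,0,0]])

```text
time_s: 25.4
tool_pos: [0.6118, -0.0276, 0.1894]
tool_rot: [-0.0, 0.075, 0.997, 0.0]
wrist_force: [0.8, -0.2, -1.5]
gripper_width: 0.032
```

>>> jog_arm(series=[[0,0,0,0,0,0],[0,0,35,0,0,0],[0,0,35,0,0,0],[0,0,30,0,0,0],[0,0,20,0,0,0],[0,0,8,0,0,0],[0,0,0,0,0,0],[0,0,0,0,0,0]])

```text
time_s: 26.2
tool_pos: [0.6119, -0.0261, 0.0625]
tool_rot: [0.001, 0.076, 0.997, 0.0]
wrist_force: [-0.5, 0.5, -0.5]
gripper_width: 0.0319
```

```bash
python3 - <<'E'
from h import *
wr(); h=np.radians(81); go(.617-.032*np.cos(h),.0075-.034*np.sin(h),.062)
E
```

```text
t 26.2 p [ 0.6119 -0.0261  0.0625] z [ 0.001  0.    -1.   ] F [-0.5  0.5 -0.5] w 0.0319 q [-0.32  0.59  0.39  1.8  -0.3   0.81  1.64]
shift [-0.1  0.   0.5] heading_y 81.2 tilt 0.06 j7 1.64
```

>>> jog_arm(series=[[0,0,0,0,0,0],[0,0,0,0,0,0],[0,0,0,0,0,0],[0,0,0,0,0,0]], gripper=42)

```text
time_s: 26.6
tool_pos: [0.6116, -0.0261, 0.0621]
tool_rot: [0.0, 0.077, 0.997, 0.0]
wrist_force: [0.4, 0.9, 0.6]
gripper_width: 0.0421
```

>>> jog_arm(series=[[0,0,-15,0,0,0],[0,0,-35,0,0,0],[0,0,-40,0,0,0],[0,0,-30,0,0,0],[0,0,0,0,0,0],[0,0,0,0,0,0]])

```text
time_s: 27.2
tool_pos: [0.6117, -0.0261, 0.183]
tool_rot: [0.001, 0.077, 0.997, 0.0]
wrist_force: [0.2, -0.3, -0.4]
gripper_width: 0.0424
```

```bash
python3 - <<'E'
from h import *
wr()
i,K,T,b=bars("top",amin=80,roi=(160,195,250,300))
for x in b: print("bar",*x); go(x[1][0],x[1][1],.17,x[2]+90)
i,K,T,b=bars("wrist",zmid=.058,amin=1500,lo=(17,150,180),roi=(100,80,440,330))
for x in b: print("in bowl",*x)
E
```

```text
t 27.2 p [ 0.6117 -0.0261  0.183 ] z [ 0.002  0.    -1.   ] F [ 0.2 -0.3 -0.4] w 0.0424 q [-0.36  0.45  0.45  1.7  -0.22  1.04  1.58]
bar [198.5 227.5] [0.5277 0.3335 0.021 ] 165.6 [35, 75]
shift [137.3 342.5  11.8] heading_y 81.2 tilt 0.02 j7 1.58 turn_rz 0.098
bar [241.6 202.2] [0.5989 0.2179 0.021 ] 1.5 [41, 43]
shift [ 49.3 239.2  11.8] heading_y 81.2 tilt 0.02 j7 1.58 turn_rz -0.180
```

>>> jog_arm(series=[[17.2,42.8,0,0,0,0],[17.2,42.8,0,0,0,0],[17.2,42.8,0,0,0,0],[17.2,42.8,0,0,0,0],[17.2,42.8,2,0,0,0],[17.2,42.8,3,0,0,0],[17.2,42.8,3,0,0,0],[17.2,42.8,3,0,0,0.098],[0,0,0,0,0,0],[0,0,0,0,0,0]], gripper=54)

```text
time_s: 28.3
tool_pos: [0.5264, 0.334, 0.1688]
tool_rot: [-0.001, 0.124, 0.992, -0.001]
wrist_force: [0.4, 0.2, -0.1]
gripper_width: 0.0538
```

```bash
python3 - <<'E'
from h import *
wr()
i,K,T,b=bars("wrist",amin=1500,lo=(14,110,140),roi=(200,0,500,350))
for x in b: print("bar",*x); go(x[1][0],x[1][1],.0115,x[2]+90)
E
```

```text
t 28.3 p [0.5264 0.334  0.1688] z [-0.002 -0.002 -1.   ] F [ 0.4  0.2 -0.1] w 0.0538 q [-0.92  0.47  0.39  1.68 -0.2   1.03  0.86]
bar [318.5 222.8] [0.5279 0.3331 0.021 ] 164.9 [33, 76]
shift [ -0.4   1.3 157.9] heading_y 75.6 tilt 0.15 j7 0.86 turn_rz 0.013
```

>>> jog_arm(series=[[-1,0,40,0,0,0.013],[0,0,40,0,0,0],[0,0,35,0,0,0],[0,0,25,0,0,0],[0,0,13,0,0,0],[0,0,5,0,0,0],[0,0,0,0,0,0]])

```text
time_s: 29.05
tool_pos: [0.5293, 0.3321, 0.0128]
tool_rot: [0.0, 0.133, 0.991, -0.0]
wrist_force: [-0.6, -0.8, 1.1]
gripper_width: 0.054
```

>>> jog_arm(series=[[0,0,0,0,0,0],[0,0,0,0,0,0],[0,0,0,0,0,0],[0,0,0,0,0,0],[0,0,0,0,0,0],[0,0,0,0,0,0]], gripper=0)

```text
time_s: 29.65
tool_pos: [0.5292, 0.3335, 0.0136]
tool_rot: [0.0, 0.132, 0.991, 0.001]
wrist_force: [-1.3, -0.9, 5.7]
gripper_width: 0.0318
```

>>> jog_arm(series=[[0,0,-10,0,0,0],[0,0,-30,0,0,0],[0,0,-40,0,0,0],[0,0,-40,0,0,0],[0,0,-40,0,0,0],[0,0,-20,0,0,-0.105],[0,0,0,0,0,0],[0,0,0,0,0,0]])

```text
time_s: 30.45
tool_pos: [0.5284, 0.333, 0.1926]
tool_rot: [-0.0, 0.081, 0.997, 0.0]
wrist_force: [-0.7, 0.5, -1.9]
gripper_width: 0.0318
```

```bash
python3 - <<'E'
from h import *
wr(); go(.617,.0065,.19)
E
```

```text
t 30.45 p [0.5284 0.333  0.1926] z [-0.  0. -1.] F [-0.7  0.5 -1.9] w 0.0318 q [-0.91  0.45  0.38  1.65 -0.18  1.07  0.93]
shift [-140.  -307.9    2.5] heading_y 80.7 tilt 0.03 j7 0.93
```

>>> jog_arm(series=[[-17.5,-38.5,0,0,0,0],[-17.5,-38.5,0,0,0,0],[-17.5,-38.5,0,0,0,0],[-17.5,-38.5,0,0,0,0],[-17.5,-38.5,0,0,0,0],[-17.5,-38.5,0,0,0,0],[-17.5,-38.5,0,0,0,0],[-17.5,-38.5,2,0,0,0],[0,0,0,0,0,0],[0,0,0,0,0,0]])

```text
time_s: 31.45
tool_pos: [0.617, 0.0053, 0.1887]
tool_rot: [-0.002, 0.082, 0.997, -0.0]
wrist_force: [0.2, -0.0, -0.9]
gripper_width: 0.032
```

```bash
python3 - <<'E'
from h import *
wr(); go(.617,.0065,.09)
i,K,T=cam("wrist"); cv2.imwrite("pics/w9.png",i[:,:,::-1])
E
```

```text
t 31.45 p [0.617  0.0053 0.1887] z [-0.003 -0.001 -1.   ] F [ 0.2 -0.  -0.9] w 0.032 q [-0.41  0.45  0.45  1.68 -0.22  1.07  1.51]
shift [-0.1  1.3 98.7] heading_y 80.6 tilt 0.18 j7 1.51
```

View pics/w9.png

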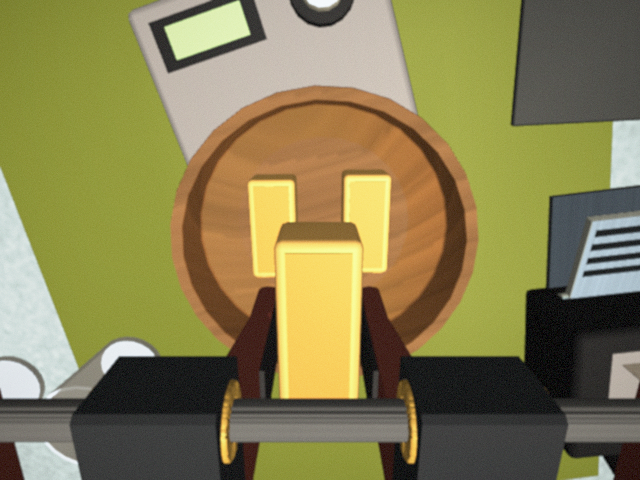

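Both bars lie side by side in the bowl, at (272,227) and (368,222), and the third is held above the gap between them. I lower it to just above them and release.

>>> jog_arm(series=[[0,1,35,0,0,0],[0,0,35,0,0,0],[0,0,20,0,0,0],[0,0,12,0,0,0],[0,0,4,0,0,0],[0,0,0,0,0,0],[0,0,0,0,0,0]])

```text
time_s: 32.2
tool_pos: [0.6188, 0.008, 0.0857]
tool_rot: [0.001, 0.08, 0.997, 0.0]
wrist_force: [0.2, 0.4, -0.8]
gripper_width: 0.0318
```

>>> jog_arm(series=[[0,0,0,0,0,0],[0,0,0,0,0,0],[0,0,0,0,0,0],[0,0,0,0,0,0],[0,0,0,0,0,0]], gripper=46)

```text
time_s: 32.7
tool_pos: [0.6182, 0.0076, 0.0848]
tool_rot: [0.0, 0.08, 0.997, 0.0]
wrist_force: [-0.1, -0.8, -0.8]
gripper_width: 0.0461
```

>>> jog_arm(series=[[0,0,-15,0,0,0],[0,0,-30,0,0,0],[0,0,-40,0,0,0],[0,0,-40,0,0,0],[0,0,-10,0,0,0],[0,0,0,0,0,0]])

```text
time_s: 33.3
tool_pos: [0.6192, 0.0077, 0.2224]
tool_rot: [0.002, 0.08, 0.997, 0.001]
wrist_force: [-0.5, -0.3, -0.2]
gripper_width: 0.0457
```

```bash
python3 - <<'E'
from h import *
wr()
i,K,T=cam("wrist"); cv2.imwrite("pics/w10.png",i[:,:,::-1])
i,K,T,b=bars("top",amin=80,roi=(160,195,250,300)); print("left",[x[0] for x in b])
go(.68,.23,.2,81.4)
E
```

```text
t 33.3 p [0.6192 0.0077 0.2224] z [ 0.004  0.001 -1.   ] F [-0.5 -0.3 -0.2] w 0.0457 q [-0.43  0.42  0.47  1.64 -0.21  1.13  1.5 ]
left [array([241.5, 202.2])]
shift [-26.4 229.2  19. ] heading_y 80.9 tilt 0.05 j7 1.50 turn_rz -0.009
```

View pics/w10.png

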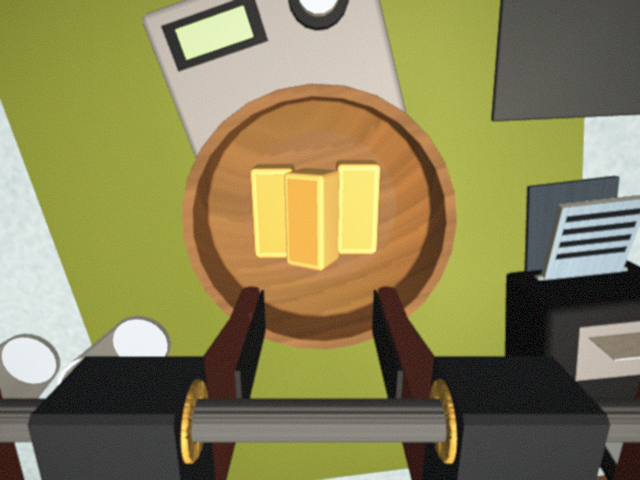

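All three bars are in the bowl, with the middle one rolled into the gap at (312,220), and the slate is empty. I move over the pedal with the fingers shut.

>>> jog_arm(series=[[0,38,0,0,0,0],[0,38,0,0,0,0],[0,38,0,0,0,0],[0,38,0,0,0,0],[0,38,0,0,0,0],[0,38,0,0,0,0],[0,0,0,0,0,0],[0,0,0,0,0,0]], gripper=0)

```text
time_s: 34.2
tool_pos: [0.6533, 0.2334, 0.217]
tool_rot: [-0.002, 0.079, 0.997, -0.001]
wrist_force: [-0.4, -1.1, -1.0]
gripper_width: 0.0002
```

```bash
python3 - <<'E'
from h import *
wr()
i,K,T=cam("top")
print("free end",unproj((235.7,183.4),.052,K,T).round(4),unproj((223.2,182.5),.052,K,T).round(4),unproj((248.2,184.3),.052,K,T).round(4))
i,K,T=cam("wrist"); cv2.imwrite("pics/w11.png",i[:,:,::-1])
E
```

```text
t 34.2 p [0.6533 0.2334 0.217 ] z [-0.003 -0.002 -1.   ] F [-0.4 -1.1 -1. ] w 0.0002 q [-0.68  0.56  0.42  1.43 -0.23  1.2   1.18]
free end [0.644  0.2311 0.052 ] [0.6462 0.265  0.052 ] [0.6417 0.1973 0.052 ]
```

View pics/w11.png

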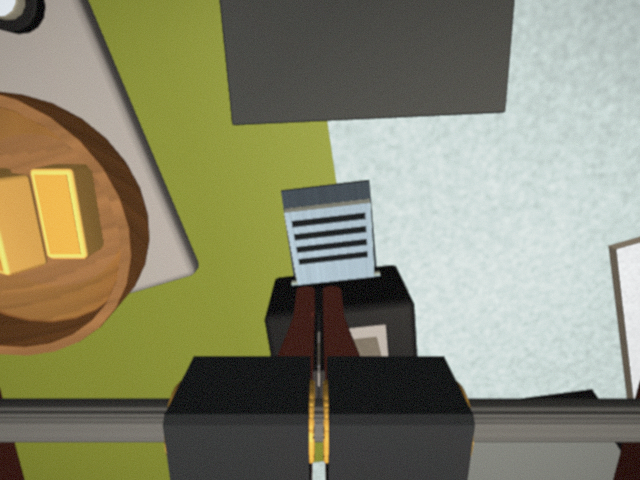

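```bash
python3 - <<'E'
from h import *
p,r,o=pose(); T=np.eye(4);T[:3,:3]=r.as_matrix();T[:3,3]=p
mount=robot.get_image("wrist"); K=mount["intrinsics"]; T=T@mount["mount"]
f=unproj((327,205),.052,K,T);h=unproj((336,278),.029,K,T);print(f.round(4),h.round(4),np.linalg.norm(f-h))
d=(h-f)/np.linalg.norm(h-f); q=f+.02*d; print(q.round(4)); wr(); go(q[0]-.002,q[1],.08)
E
```

```text
[0.6471 0.2383 0.052 ] [0.7201 0.2355 0.029 ] 0.07659946310282537
[0.6662 0.2376 0.046 ]
t 34.35 p [0.6543 0.2306 0.2189] z [-0.001 -0.001 -1.   ] F [ 0.9 -0.6 -0.5] w 0.0006 q [-0.68  0.56  0.42  1.43 -0.23  1.2   1.18]
shift [ -8.8   8.7 138.8] heading_y 80.7 tilt 0.10 j7 1.18
```

>>> jog_arm(series=[[-8.5,5,40,0,0,0],[0,0,40,0,0,0],[0,0,40,0,0,0],[0,0,19,0,0,0],[0,0,0,0,0,0]])

```text
time_s: 34.85
tool_pos: [0.6616, 0.234, 0.0772]
tool_rot: [-0.003, 0.081, 0.997, -0.002]
wrist_force: [-0.9, 0.2, 0.2]
gripper_width: 0.0005
```

>>> jog_arm(series=[[0,0,10,0,0,0],[0,0,8,0,0,0],[0,0,8,0,0,0],[0,0,8,0,0,0],[0,0,7,0,0,0],[0,0,5,0,0,0],[0,0,0,0,0,0],[0,0,0,0,0,0]])

```text
time_s: 35.65
tool_pos: [0.6629, 0.2366, 0.0348]
tool_rot: [-0.001, 0.08, 0.997, 0.0]
wrist_force: [-4.6, -1.3, 6.5]
gripper_width: 0.0002
```

>>> jog_arm(series=[[0,0,3,0,0,0],[0,0,2,0,0,0],[0,0,0,0,0,0],[0,0,0,0,0,0]])

```text
time_s: 36.05
tool_pos: [0.6627, 0.2367, 0.0302]
tool_rot: [-0.001, 0.08, 0.997, 0.0]
wrist_force: [-5.6, -1.0, 8.4]
gripper_width: 0.0001
```

>>> jog_arm(series=[[0,0,1.5,0,0,0],[0,0,0,0,0,0],[0,0,0,0,0,0]])

```text
time_s: 36.35
tool_pos: [0.6627, 0.2367, 0.0293]
tool_rot: [-0.001, 0.08, 0.997, 0.0]
wrist_force: [-7.3, -1.3, 12.5]
gripper_width: 0.0005
```

>>> jog_arm(series=[[0,0,1.5,0,0,0],[0,0,0.5,0,0,0],[0,0,0,0,0,0],[0,0,0,0,0,0]])

```text
time_s: 36.75
tool_pos: [0.6628, 0.2367, 0.029]
tool_rot: [-0.001, 0.08, 0.997, 0.001]
wrist_force: [-11.8, -2.3, 24.4]
gripper_width: 0.0002
```

The commanded depth no longer moves the tip (z stays at 0.029) while the force rises steeply to 24 N, so the pedal is on its stop. I lift off and clear the area.

>>> jog_arm(series=[[0,0,-5,0,0,0],[0,0,-10,0,0,0],[0,0,-15,0,0,0],[0,0,-30,0,0,0],[0,0,-45,0,0,0],[0,0,-45,0,0,0],[0,0,-40,0,0,0],[0,40,0,0,0,0],[0,40,0,0,0,0],[0,30,0,0,0,0]])

```text
time_s: 37.75
tool_pos: [0.6805, 0.3479, 0.2169]
tool_rot: [-0.0, 0.079, 0.997, 0.001]
wrist_force: [0.1, 0.2, -0.6]
gripper_width: 0.0009
```

>>> jog_arm(series=[[30,10,0,0,0,0],[30,10,0,0,0,0],[30,10,0,0,0,0],[30,10,0,0,0,0],[0,0,0,0,0,0],[0,0,0,0,0,0]])

```text
time_s: 38.35
tool_pos: [0.5683, 0.4041, 0.2166]
tool_rot: [0.0, 0.079, 0.997, 0.0]
wrist_force: [0.4, -0.8, -0.2]
gripper_width: 0.0006
```

```bash
python3 - <<'E'
from h import *
wr()
i1,K,T=cam("top"); i2,_,_=cam("scene")
for c in blobs(i1,(5,80,40),(16,255,255),300,(270,120,370,240)):
    (cx,cy),(a,b),_=cv2.fitEllipse(cv2.convexHull(c)); print("bowl",np.round((cx,cy,a,b),1),unproj((cx,cy),.104,K,T).round(4))
a=cv2.resize(i1[90:290,200:500],(800,533),interpolation=2)
b=cv2.resize(i2[160:400,140:440],(500,400),interpolation=2)
cv2.imwrite("pics/e1.png",a[:,:,::-1]); cv2.imwrite("pics/e2.png",b[:,:,::-1])
E
```

```text
t 38.35 p [0.5683 0.4041 0.2166] z [ 0.  0. -1.] F [ 0.4 -0.8 -0.2] w 0.0006 q [-0.94  0.56  0.4   1.43 -0.22  1.2   0.9 ]
bowl [319.1 190.4  71.4  71.7] [0.6138 0.0056 0.104 ]
```

View pics/e1.png

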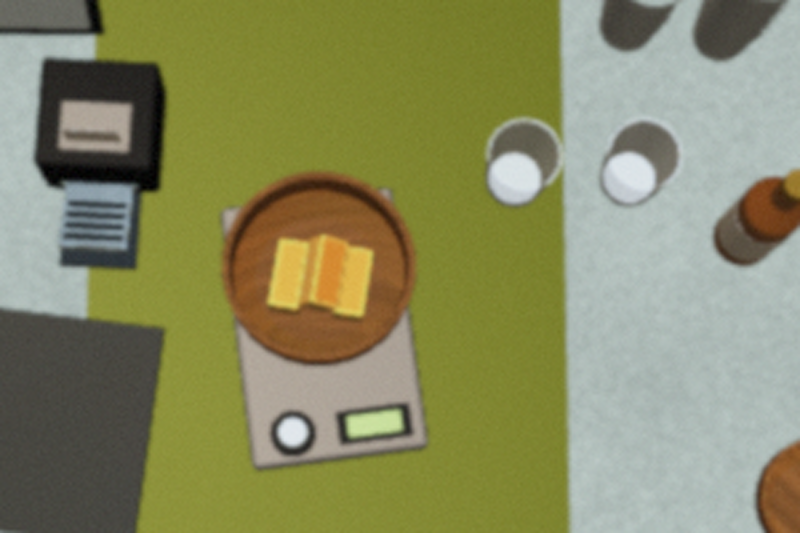

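The final view shows the bowl on the pan with its centre at (0.614, 0.006), 3–5 mm from the pan's centre. All three bars are inside, the pedal is up at its original tilt, the tare button is up, and the cups and bottle have not moved. I hand in.

```bash
python3 -c "
from rig import robot
print(robot.job_done())"
```

```text
the job is handed in; nothing more can be done
None
```

I handed the job in at about 38 s of the 210 s allowed; the hand-in returned no verdict.

**What I did:** I set the larger wooden bowl on the pan, pressed tare fully while the bowl was empty, and put in all three bars that were on the slate. I then pressed the pedal to its stop and released it. The blue, red and purple look-alikes and the smaller bowl were left alone.

**Last checks:**
- **Bowl:** upright on the pan, about 3–5 mm from its centre by the top camera (25 mm allowed).
- **Cheese:** all three bars are inside. The third rolled and is wedged in the gap between the other two; it had not shifted in the final picture.
- **Pedal:** it stopped with the tip at 29 mm, as specified, while the force rose to 24 N. It looked back up afterwards.
- **Tare, cups and bottle:** the button looked up, and the cups and bottle looked unmoved. I judged these, and the pedal being up, by eye, because neither the joint values nor the positions can be read directly.

**What did not go as expected:**
- **Tare press:** the button met its stop higher than I assumed, so the wrist force reached about 77 N before I lifted off, under the 120 N limit.
- **Bowl position before release:** the bowl hung about 7 mm off from where I predicted in the grip, and I corrected that before letting go.

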